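Clamp a heat sink in the machine vise

TASK

Stand the tall finned heat sink, fins up, on the bed of the machine vise between its jaws, about the middle of their width. Then wind the crank clockwise so that the moving jaw pushes it against the fixed jaw and grips it firmly: the crank must have become clearly stiffer than when it ran free, but do not wrench it, which would mark the aluminium. Let go, and leave the other things on the bench where they are.

Things in the scene. Friction and masses are not known exactly. Their poses are not given: they have to be found in the camera images.
- vise: Grey machine vise with steel jaw faces, bolted down on an aluminium riser 90 x 200 x 40 mm. Origin: centre of the riser's underside, on the mat; z up, y along the screw from the crank end (-y) to the fixed jaw (+y), x along the jaws. The flat bed is at z = 65 mm; jaws (84 mm wide in x) reach z = 93 mm, the end bracket (y = -82 to -102 mm) 102 mm. Screw axis at x = 0, z = 83 mm.
- fixed_jaw: The vise's fixed jaw, at its +y end: a block 84 x 36 x 28 mm standing on the bed. Its pose is that of the vise (same origin and axes).
- moving_jaw: The vise's moving jaw, a block 84 x 32 x 28 mm sliding on the bed along the vise's y, drawn by the screw. Same axes as the vise; its origin is the vise's origin shifted along y by the travel from fully open (75 mm gap). It starts 62 to 70 mm from the fixed jaw.
- fixed_face (a point): Middle of the lower edge of the fixed jaw's gripping face, at bed height.
- moving_face (a point): Middle of the lower edge of the moving jaw's gripping face, at bed height. The gap between the jaws is its distance along y from fixed_face.
- crank: The vise's crank. Origin: on the screw axis, above the vise's middle; y along the screw, z from the axis towards the knob. Its arm (9 mm thick, 117 mm from the origin towards -y; hub radius 11 mm) carries the knob. Winding clockwise as seen from the crank end (the knob at the top goes towards the vise's +x) closes the jaws by 10 mm a turn. It stays where it is left; it starts at any angle.
- crank_axis (a point): Fixed point on the screw axis, 165 mm from the vise's middle on the crank side: centre of the upright circle, radius 45 mm, on which knob_mid goes round. Force needed along the circle: free, 4.5 N moving and about 0 (+-3) when stopped. Once the jaws bite it climbs about 2 N per 0.1 rad: 8 to 13 N moving, 4 to 9 N stopped, is a firm grip; 18 N is wrenching. Force across the circle says nothing.
- knob_mid (a point): Middle of the crank's black knob: a round handle 25 mm across, 84 mm long, parallel to the screw. It spins freely on its pin, so it can be pinched from above and carried round in one grip. The arm is 48 mm from this point on the vise's side: pinch here or up to 20 mm farther out (vise's -y), so that the gripper's body clears arm and hub when the knob is low.
- heatsink: The workpiece: tall bare-aluminium heat sink, about 0.34 kg, standing on its base. Origin: centre of its underside; z up, x along its length. Base 80 mm long, 14 mm thick, sawn to a rough width (y) of 48 to 52 mm; above it seven thin fins 80 mm long, together 36 mm wide (y), up to z = 78 mm. It is clamped by the long sides of its base; carry it by the outer fins, from above.
- low_sink: Another bare-aluminium heat sink, low and wide: 90 x 62 x 24 mm with nine low fins. Not to be used; it may lie where the tall one does in other runs. Origin: centre of its underside.
- screwdriver: Screwdriver with a yellow handle, 200 mm long, lying on the mat. To be left alone.
- cleaner: White bottle with black cap, 56 mm across, 150 mm tall. To be left alone.
- tape: Roll of brown tape lying flat, 84 mm across, 22 mm high. To be left alone.
- tray: Grey open tray with four pockets of screws, 100 x 150 x 28 mm. To be left alone.
- heat_gun: Black hot-air gun lying on its side, about 200 mm long, 72 mm thick. To be left alone. An open laptop stands beyond it at the left edge.
Not all that is in view belongs to the job. Leave any brown, orange or pink look-alike of the heatsink alone.

How it is judged:
By the outcome, as a careful person would: the job done as asked, in the order asked, and still so for the second after the job is handed in, with the robot touching nothing.
It also fails if it takes over 64 s, if anything falls off the work surface, if the arm or the gripper's body presses on something with over 40 N, if the wrist force passes 120 N, or if a joint passes its speed limit or range.

ROBOT

A 6-joint arm with a two-finger parallel gripper is mounted at the origin on the work surface. World frame = base frame: x ahead of the robot, y to its left, z up, the work surface at z = 0. Lengths are in mm, angles in rad, forces in N, time in s.
With the tool pointing down it reaches from about 300 to 875 mm from the base axis. Payload 6.4 kg.
Tool frame: the origin (TCP) lies at the very end of the fingers, on their centre line; the grasp point (between the pads) lies 19 mm behind it; z points along the fingers, y is the line along which they close (so a half turn about z gives the same grasp; the last joint's range is limited). The gripper opens to 88 mm and grips with 3 to 60 N. Pads are 18 mm wide; open, the fingers measure 123 mm over their backs; the gripper's body (75 mm by 187 mm) begins 45 mm behind the grasp point.
Start: joints at [-1.36, 0.181, 1.607, -0, 1.354, -0.206], TCP at [232.798, -525.782, 238.714] pointing down, gripper open.
Joint ranges: [-2.99, 2.99], [-0.89, 2.07], [0.3, 2.58], [-1.14, 4.28], [0, 2.63], [-3.12, 3.12]. Speed limits (rad/s): [2.57, 2.57, 3.01, 3.14, 3.14, 3.14].

INTERFACE

Orientations are given as a unit quaternion [w, x, y, z].
In Python, from station import bot, vision, sign_off gives the robot as it stands.
- The arm moves only by the shell command python3 -m jog 'ROWS' [FORCE]. ROWS is JSON, a list of rows, each an object with "dp": the shift along the tool's x, y, z as a fraction of full scale, a list of three; "spin": the turn about the tool's z as a fraction of full scale; "claw": the opening, from -1 (shut) to 1 (fully open). In form: [{"dp": [dx, dy, dz], "spin": spin, "claw": claw}, ...]. A call has 1 to 8 rows; each row shifts and turns the commanded pose from where the row before left it, along the tool's axes as they then stand; what a row does not reach is not made up. Full scale, the value 1, is 0.05 m for a shift and 30 degrees for a turn. A row lasts 1/10 s, in which the tool goes at most 50 mm and 8.59 degrees, less where a joint would pass 70% of its speed; a pose out of reach is approached as far as the arm can. A call with a number of a shift or a turn outside -1 to 1 is refused whole. A call with a gripper value outside its range is refused whole. The fingers move at their own pace and stop on an object; FORCE is the grip in N (left out, the last holds). Time passes only in rows, so rows that do not move let the fingers close. It gives the time, the measured TCP pose, the force, the opening and the grip force at its end, in the units of the state.
- bot.read_state(): the state, without advancing time (a new reading comes with each control period).
- vision.grab_frame(name): name is "scene" or "top" or "wrist"; returns a dict with "pixels" (480x640x3 uint8, red, green, blue), "range_z" (480x640 float32, mm along the optical axis (not along the pixel's ray), 0 where there is no reading), "K" (3x3 intrinsics, pixels), "distortion" ([k1, k2, p1, p2, k3] as OpenCV has them; the pictures are not rectified), "extrinsics" (4x4, takes a point from camera to world coordinates). Camera axes: x right, y down, z forward; pixel columns grow to the right and rows downward; lengths in mm; the calibration is good to about 2 mm. A picture is of the moment at which its call begins.
- sign_off(): hands the job in; it is judged then, once.
The state is a dict: "t": time; "joints": joint angles; "dq": joint speeds; "joint_efforts": joint torques, N m; "tcp_pos": TCP position; "tcp_rot": TCP orientation; "force": force on the tool from outside, world axes, zero at the start; "moment": the same for the moment, N m; "finger_gap": finger opening in mm; "finger_force": force on a finger pad.
Only numpy, scipy, OpenCV 4.12 (cv2) and the standard library are available. Lean on these libraries where they do the work, as an engineer would, in place of code of your own. Each camera call takes 0.05 s, during which the arm holds its last target. There are 200 camera calls.

## Working session

There is one attempt and no reset: what is moved stays moved. The work goes in short steps, Python scripts to look and compute and a shell command to move; the robot and the scene stay as the last step left them, time stands still between calls to the robot, and variables do not carry over. Pictures are saved under pics/ and viewed, at most 10 in all, crops included, and the job is handed in when it is done.

```bash
ls; mkdir -p pics; python3 - <<'E'
from station import bot, vision
import cv2, numpy as np, pickle
s=bot.read_state(); print(s)
for n in ("scene","top"):
    f=vision.grab_frame(n); pickle.dump(f,open(f"{n}.pkl","wb"))
    cv2.imwrite(f"pics/{n}0.png",f["pixels"][:,:,::-1]); print(n,f["K"],f["distortion"],f["extrinsics"])
E
```

```text
pics
{'t': 0.0, 'joints': array([-1.36031466e+00,  1.81520456e-01,  1.60798989e+00,  4.42940709e-06,
        1.35380757e+00, -2.06342108e-01]), 'dq': array([-9.92307149e-04, -6.77461856e-04,  1.16168897e-04,  1.12522398e-05,
        9.72576323e-04,  1.06118241e-03]), 'joint_efforts': array([-1.62302938e-03, -4.33865118e+01, -3.41857839e+01,  7.01060146e-02,
        3.85182677e-02, -8.18287799e-05]), 'tcp_pos': array([ 232.67518163, -525.23946751,  237.83047449]), 'tcp_rot': array([-8.62635438e-04,  9.78360474e-01,  2.06905867e-01,  3.76895539e-07]), 'force': array([-0.06273513,  0.2122025 , -0.52500386]), 'moment': array([-0.00579107, -0.00658344,  0.02619955]), 'finger_force': 0.0, 'finger_gap': 87.76908131234451}
scene [[615.88465552   0.         317.61634844]
 [  0.         615.88465552 237.59399219]
 [  0.           0.           1.        ]] [-0.05994094  0.          0.          0.          0.        ] [[ 4.84684805e-01  4.83755055e-01 -7.28739794e-01  1.61267609e+03]
 [ 8.74677906e-01 -2.63882512e-01  4.06576659e-01 -6.10722903e+02]
 [ 4.38182660e-03 -8.34474126e-01 -5.51029702e-01  8.89673879e+02]
 [ 0.00000000e+00  0.00000000e+00  0.00000000e+00  1.00000000e+00]]
top [[558.05241785   0.         317.40553723]
 [  0.         558.05241785 248.0654493 ]
 [  0.           0.           1.        ]] [-0.03451061  0.          0.          0.          0.        ] [[-8.05398300e-03 -9.90273850e-01  1.38898652e-01  3.34955199e+02]
 [-9.99766398e-01  1.07603699e-02  1.87446843e-02 -3.29081807e+01]
 [-2.00569716e-02 -1.38715235e-01 -9.90129184e-01  1.62959622e+03]
 [ 0.00000000e+00  0.00000000e+00  0.00000000e+00  1.00000000e+00]]
```

View pics/top0.png

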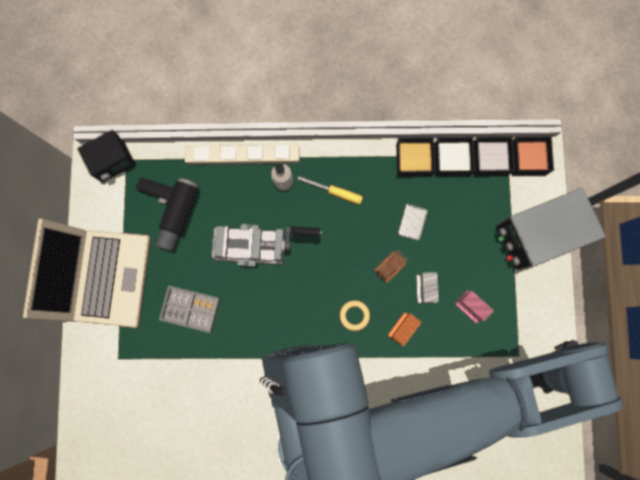

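View pics/scene0.png

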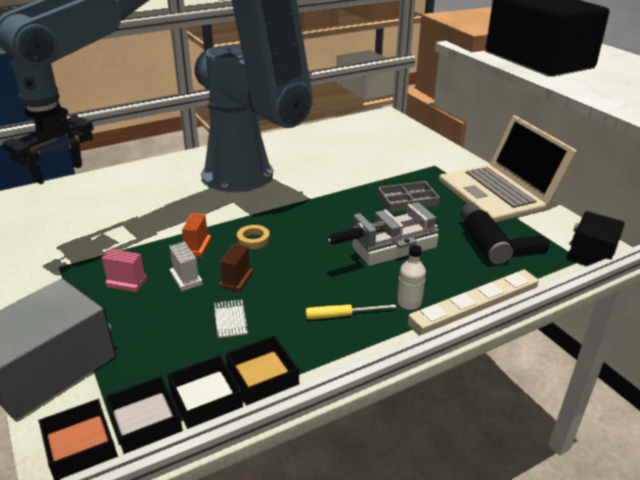

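The top view shows the tall bare heat sink near (428,288) and the low one at (413,222). The vise is at (250,245), with its crank knob at (305,233) on the -y world side. Next I turn the depth into points.

```bash
cat > h.py <<'E'
import numpy as np, cv2
def cloud(f):
    h,w=f["range_z"].shape; u,v=np.meshgrid(np.arange(w),np.arange(h))
    p=cv2.undistortPoints(np.stack([u,v],-1).reshape(-1,1,2).astype(float),f["K"],np.array(f["distortion"])).reshape(h,w,2)
    z=f["range_z"].astype(float); c=np.dstack([p*z[...,None],z])
    W=c@f["extrinsics"][:3,:3].T+f["extrinsics"][:3,3]; W[z<=0]=np.nan
    return W
def proj(f,P):
    E=np.linalg.inv(f["extrinsics"]); r,_=cv2.Rodrigues(E[:3,:3])
    return cv2.projectPoints(np.float64(P).reshape(-1,1,3),r,E[:3,3],f["K"],np.array(f["distortion"]))[0].reshape(-1,2)
E
python3 - <<'E'
import pickle; from h import *
ims=[]
for n in("top","scene"):
    f=pickle.load(open(n+".pkl","rb")); W=cloud(f); 
    print(n,[W[r,c].round() for r,c in ([(288,428),(222,413),(233,305),(245,250),(300,300)] if n=="top" else [(255,183),(320,230),(238,345),(300,280)])])
    if n=="top":
        mat=W[250:330,130:500].reshape(-1,3); print("mat z",np.nanmedian(mat[:,2]))
    # crop enlarge
    g=f["pixels"][:,:,::-1]
    a,b=((slice(200,290),slice(190,340)),(slice(255,325),slice(395,455))) if n=="top" else ((slice(180,275),slice(320,450)),(slice(230,300),slice(155,215)))
    for s in(a,b):
        ims.append(cv2.resize(g[s],(400,300),interpolation=cv2.INTER_CUBIC))
        P=W[s].reshape(-1,3)
        q=P[(P[:,2]>(55 if s is a else 25))&(P[:,2]<125)&(P[:,0]<900)]
        print(n,len(q),np.percentile(q,[2,50,98],axis=0).round(1).tolist())
        if s is b:
            t=q[q[:,2]>60]; print('fin rect',cv2.minAreaRect(t[:,:2].astype(np.float32)),np.median(t,0))
cv2.imwrite("pics/crops.png",np.vstack([np.hstack(ims[:2]),np.hstack(ims[2:])]))
E
```

```text
top [array([ 438., -310.,   76.]), array([ 634., -282.,   23.]), array([590.,  30., 115.]), array([561., 184.,  95.]), array([411.,  50.,  -2.])]
mat z 2.548791605452152
top 2505 [[522.0, 4.7, 57.4], [570.3, 172.5, 90.8], [610.0, 282.0, 118.1]]
top 680 [[339.1, -332.8, 34.0], [432.7, -303.4, 74.7], [525.2, -223.1, 85.1]]
fin rect ((435.5002746582031, -277.759765625), (193.52549743652344, 113.91925048828125), 1.582253098487854) [ 434.70843389 -305.99967077   76.32606306]
scene [array([ 444., -316.,   70.]), array([ 656., -289.,   24.]), array([610.,  21., 107.]), array([ 622., -155.,    1.])]
scene 2807 [[530.9, -5.8, 57.1], [600.5, 153.2, 91.8], [788.3, 276.9, 118.1]]
scene 1059 [[330.0, -334.4, 26.4], [435.0, -309.6, 59.8], [484.9, -229.1, 81.7]]
fin rect ((411.7168884277344, -303.20916748046875), (62.88355255126953, 161.59945678710938), 67.37444305419922) [ 442.17909249 -312.93766145   74.63186316]
```

View pics/crops.png

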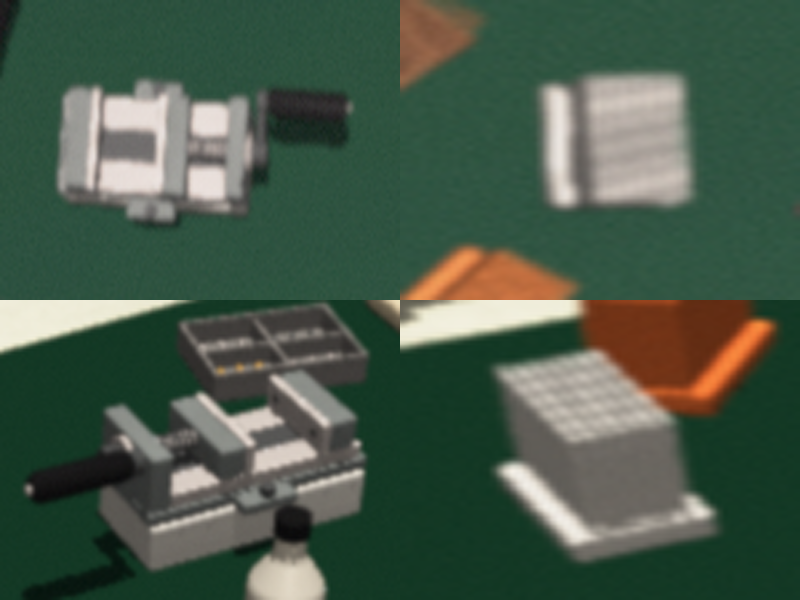

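The crops show the sink standing on its base, with its length roughly along world x and only slight tilts for both sink and vise. I'll move over it for a wrist view.

```bash
python3 -m jog '[{"dp":[0.78,-0.32,-0.1],"spin":0,"claw":1},{"dp":[0.78,-0.32,-0.1],"spin":0,"claw":1},{"dp":[0.78,-0.32,-0.1],"spin":0,"claw":1},{"dp":[0.78,-0.32,-0.1],"spin":0,"claw":1},{"dp":[0.78,-0.32,-0.1],"spin":0,"claw":1},{"dp":[0.78,-0.32,-0.1],"spin":0,"claw":1},{"dp":[0.78,-0.32,-0.1],"spin":0,"claw":1}]' 20
python3 -m jog '[{"dp":[0,0,0],"spin":0.23,"claw":1},{"dp":[0,0,0],"spin":0.23,"claw":1},{"dp":[0,0,0],"spin":0.23,"claw":1},{"dp":[0,0,0],"spin":0,"claw":1},{"dp":[0,0,0],"spin":0,"claw":1}]'
python3 - <<'E'
from station import bot, vision
from h import *; import pickle
s=bot.read_state(); print(s['t'],s['tcp_pos'],s['tcp_rot'],s['force'])
f=vision.grab_frame("wrist"); pickle.dump(f,open("w1.pkl","wb")); cv2.imwrite("pics/w1.png",f["pixels"][:,:,::-1]); print(f["extrinsics"].round(3))
W=cloud(f); P=W.reshape(-1,3); P=P[(abs(P[:,0]-438)<90)&(abs(P[:,1]+312)<90)]
for a,b in((60,90),(7,20)):
    q=P[(P[:,2]>a)&(P[:,2]<b)]; print(len(q),np.median(q,0),cv2.minAreaRect(q[:,:2].astype(np.float32)))
E
```

```text
t: 0.8
tcp_pos: [437.9, -311.3, 273.6]
tcp_rot: [-0.0, 0.978, 0.207, -0.0]
force: [-0.1, -0.4, 0.6]
finger_gap: 88.0
finger_force: 0.0
t: 1.3
tcp_pos: [436.9, -312.7, 273.4]
tcp_rot: [-0.0, 1.0, 0.029, -0.0]
force: [0.3, -0.5, -0.2]
finger_gap: 88.0
finger_force: 0.0
1.3 [ 436.94502623 -312.72341425  273.39672664] [-2.50464778e-04  9.99569801e-01  2.93275761e-02 -2.09684207e-04] [ 0.26567045 -0.48648744 -0.24082147]
[[ 5.80000e-02 -9.50000e-01 -3.07000e-01  5.15605e+02]
 [-9.98000e-01 -5.50000e-02 -1.80000e-02 -3.08695e+02]
 [ 0.00000e+00  3.07000e-01 -9.52000e-01  4.19410e+02]
 [ 0.00000e+00  0.00000e+00  0.00000e+00  1.00000e+00]]
4155 [ 455.91133072 -301.37138849   79.38150934] ((438.325439453125, -279.35137939453125), (180.87779235839844, 113.12138366699219), 0.8482916355133057)
2433 [ 448.7087777  -296.59300687   15.92032622] ((446.0957336425781, -287.5157470703125), (179.88389587402344, 172.49314880371094), 23.276546478271484)
```

View pics/w1.png

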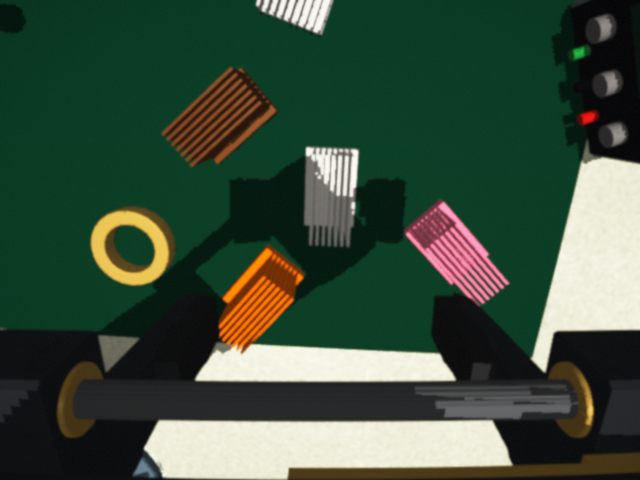

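The wrist view shows the sink at columns 304–358, rows 148–246, with fins running vertically in the image. The orange, pink and brown look-alikes are clear of it. I'll restrict the cloud to that region.

```bash
python3 - <<'E'
import pickle; from h import *
f=pickle.load(open("w1.pkl","rb")); W=cloud(f); P=W[135:258,293:372].reshape(-1,3)
q=P[P[:,2]>70]
print(len(q),np.percentile(q,[1,50,99],axis=0).round(1).tolist(),cv2.minAreaRect(q[:,:2].astype(np.float32)))
for lo,hi in((20,70),(8,20)):
    r=P[(P[:,2]>lo)&(P[:,2]<hi)];print(lo,len(r),np.percentile(r,[2,50,98],axis=0).round(1).tolist())
# row-wise edges of the top
for x0 in range(395,490,10):
    r=q[abs(q[:,0]-x0)<5]
    if len(r)>5: print(x0,np.percentile(r[:,1],[3,97]).round(1),len(r))
T=pickle.load(open("top.pkl","rb")); V=cloud(T); px=T["pixels"]
# vise from top: jaws/bracket
R=V[205:280,200:330].reshape(-1,3)
q=R[(R[:,2]>78)&(R[:,2]<106)&(R[:,0]>480)&(R[:,0]<650)]
print(np.percentile(q,[1,99],axis=0))
for y0 in range(60,300,6):
    r=q[abs(q[:,1]-y0)<3]
    if len(r)>3: print(y0,np.percentile(r[:,0],[3,97]).round(),np.median(r[:,2]).round(),len(r))
E
```

```text
1946 [[402.4, -335.7, 70.7], [443.7, -318.3, 79.9], [480.6, -300.7, 81.6]] ((441.0744934082031, -318.25042724609375), (79.56436920166016, 35.66338348388672), 0.4252490699291229)
20 897 [[403.8, -334.0, 21.6], [447.3, -327.5, 48.2], [480.8, -302.6, 68.9]]
8 1477 [[403.2, -343.2, 13.8], [445.4, -310.0, 16.0], [480.6, -293.4, 18.1]]
405 [-335.8 -301. ] 186
415 [-335.7 -301.3] 225
425 [-335.4 -301.7] 231
435 [-335.3 -301.4] 238
445 [-335.3 -301. ] 251
455 [-335.  -301.2] 251
465 [-334.9 -300.9] 255
475 [-334.8 -300.5] 264
485 [-334.7 -301.1] 45
[[520.37304801  67.33258681  80.34869222]
 [612.35453533 283.3138215  105.48569896]]
72 [562. 591.] 103.0 7
78 [550. 587.] 95.0 35
84 [550. 591.] 94.0 24
90 [546. 593.] 92.0 26
96 [522. 600.] 100.0 49
102 [520. 598.] 103.0 53
108 [520. 596.] 102.0 63
114 [520. 577.] 101.0 29
120 [555. 569.] 90.0 14
126 [555. 568.] 91.0 12
132 [556. 570.] 90.0 13
138 [556. 568.] 92.0 11
144 [556. 571.] 89.0 11
150 [557. 592.] 91.0 12
156 [537. 602.] 93.0 53
162 [525. 605.] 93.0 69
168 [525. 604.] 95.0 64
174 [526. 604.] 95.0 60
180 [526. 605.] 95.0 62
186 [526. 602.] 95.0 51
192 [526. 549.] 96.0 10
246 [601. 608.] 92.0 4
252 [538. 612.] 93.0 67
258 [531. 613.] 94.0 65
264 [531. 610.] 94.0 63
270 [533. 610.] 95.0 62
276 [533. 611.] 94.0 59
282 [533. 609.] 94.0 51
288 [538. 554.] 91.0 4
```

```bash
python3 -m jog '[{"dp":[0.08,0.11,0],"spin":0.1,"claw":0.4},{"dp":[0,0,0.77],"spin":0,"claw":0.4},{"dp":[0,0,0.77],"spin":0,"claw":0.4},{"dp":[0,0,0.77],"spin":0,"claw":0.4},{"dp":[0,0,0.77],"spin":0,"claw":0.4},{"dp":[0,0,0.77],"spin":0,"claw":0.4},{"dp":[0,0,0.77],"spin":0,"claw":0.4},{"dp":[0,0,0],"spin":0,"claw":0.4}]' 25
python3 -m jog '[{"dp":[0,0,0],"spin":0,"claw":-1},{"dp":[0,0,0],"spin":0,"claw":-1},{"dp":[0,0,0],"spin":0,"claw":-1},{"dp":[0,0,0],"spin":0,"claw":-1},{"dp":[0,0,0],"spin":0,"claw":-1}]' 25
```

```text
t: 2.15
tcp_pos: [438.0, -314.8, 37.5]
tcp_rot: [-0.004, 1.0, 0.002, -0.004]
force: [-0.2, -0.2, 0.3]
finger_gap: 61.9
finger_force: 0.0
t: 2.65
tcp_pos: [442.6, -318.8, 45.0]
tcp_rot: [0.001, 1.0, 0.002, 0.001]
force: [-1.4, 3.6, 7.3]
finger_gap: 35.6
finger_force: 24.9
```

```bash
python3 -m jog '[{"dp":[0,0,-0.4],"spin":0,"claw":-1},{"dp":[0,0,-0.8],"spin":0,"claw":-1},{"dp":[0,0,-0.9],"spin":0,"claw":-1},{"dp":[0,0,-0.9],"spin":0,"claw":-1},{"dp":[0,0,-0.9],"spin":0,"claw":-1},{"dp":[0,0,-0.6],"spin":0,"claw":-1},{"dp":[0.1,-0.5,0],"spin":0.15,"claw":-1},{"dp":[0.13,-0.87,0],"spin":0,"claw":-1}]'
python3 -m jog '[{"dp":[0.22,-0.87,0],"spin":0,"claw":-1},{"dp":[0.22,-0.87,0],"spin":0,"claw":-1},{"dp":[0.22,-0.87,0],"spin":0,"claw":-1},{"dp":[0.22,-0.87,0],"spin":0,"claw":-1},{"dp":[0.22,-0.87,0],"spin":0,"claw":-1},{"dp":[0.22,-0.87,0],"spin":0,"claw":-1},{"dp":[0.22,-0.87,0],"spin":0,"claw":-1},{"dp":[0.22,-0.87,0],"spin":0,"claw":-1}]'
python3 -m jog '[{"dp":[0.22,-0.87,0],"spin":0,"claw":-1},{"dp":[0.22,-0.87,0],"spin":0,"claw":-1},{"dp":[0.0,-0.4,0],"spin":0,"claw":-1},{"dp":[0,0,0],"spin":0,"claw":-1},{"dp":[0,0,0],"spin":0,"claw":-1},{"dp":[0,0,0],"spin":0,"claw":-1}]'
python3 - <<'E'
from station import bot, vision
from h import *; import pickle
s=bot.read_state(); print(s['t'],s['tcp_pos'],s['tcp_rot'],s['force'])
f=vision.grab_frame("wrist"); pickle.dump(f,open("w2.pkl","wb")); cv2.imwrite("pics/w2.png",f["pixels"][:,:,::-1]); print(f["extrinsics"].round(3))
W=cloud(f); R=W[:470].reshape(-1,3)
q=R[(R[:,2]>85)&(R[:,2]<106)&(R[:,0]>480)&(R[:,0]<650)]
for x0 in range(500,640,8):
    r=q[abs(q[:,0]-x0)<4]; a=r[(r[:,1]>235)&(r[:,1]<300),1]; b=r[(r[:,1]>140)&(r[:,1]<215),1]
    print(x0,[(np.percentile(v,[2,98]).round(1).tolist(),len(v)) for v in(a,b) if len(v)>5])
for lo,hi in((235,300),(140,215)):
    r=q[(q[:,1]>lo)&(q[:,1]<hi)];print(cv2.minAreaRect(r[:,:2].astype(np.float32)),np.median(r[:,2]))
E
```

```text
t: 3.45
tcp_pos: [456.1, -251.8, 269.7]
tcp_rot: [0.002, 0.999, -0.04, 0.001]
force: [0.8, 0.9, -4.6]
finger_gap: 35.7
finger_force: 25.0
t: 4.25
tcp_pos: [570.0, 92.0, 268.1]
tcp_rot: [0.0, 0.999, -0.037, 0.0]
force: [0.9, -1.3, -3.4]
finger_gap: 35.8
finger_force: 25.0
t: 4.85
tcp_pos: [599.8, 194.2, 267.8]
tcp_rot: [0.0, 0.999, -0.038, -0.0]
force: [0.1, 0.3, -3.2]
finger_gap: 35.6
finger_force: 25.0
4.85 [599.79737086 194.17257457 267.76454924] [ 2.68172140e-04  9.99274190e-01 -3.80921978e-02 -7.99374047e-05] [ 0.11228078  0.26403719 -3.2076682 ]
[[-7.60000e-02 -9.49000e-01 -3.06000e-01  6.78335e+02]
 [-9.97000e-01  7.30000e-02  2.20000e-02  1.87604e+02]
 [ 2.00000e-03  3.07000e-01 -9.52000e-01  4.13795e+02]
 [ 0.00000e+00  0.00000e+00  0.00000e+00  1.00000e+00]]
500 []
508 []
516 []
524 []
532 [([251.3, 282.5], 115)]
540 [([250.9, 282.8], 327)]
548 [([250.4, 282.1], 324)]
556 [([249.9, 281.9], 342)]
564 [([249.2, 281.3], 350), ([140.1, 146.9], 69)]
572 [([248.6, 280.6], 348), ([140.5, 148.5], 76)]
580 [([248.0, 279.8], 368)]
588 [([247.5, 279.3], 372)]
596 [([246.9, 279.1], 387)]
604 [([246.3, 278.6], 386), ([153.0, 174.9], 7)]
612 [([246.0, 277.6], 458), ([155.3, 183.1], 112)]
620 []
628 []
636 []
((574.2958984375, 265.041015625), (33.55449295043945, 83.8727798461914), 85.84441375732422) 94.77280857318573
((589.8721313476562, 154.15158081054688), (66.851318359375, 23.198883056640625), 37.06282424926758) 91.20111904456928
```

View pics/w2.png

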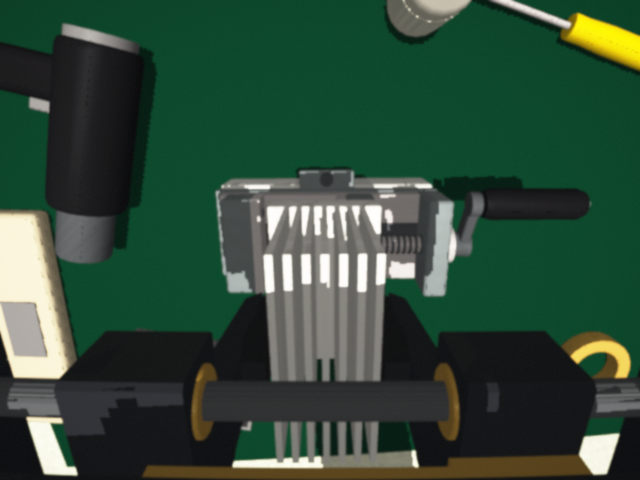

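The view shows the sink held straight, with the fixed jaw at (240,240) and the knob at (535,203). The moving jaw is hidden behind the sink. I'll shift back to see it.

```bash
python3 -m jog '[{"dp":[-0.72,-0.18,0],"spin":0,"claw":-1},{"dp":[-0.72,-0.18,0],"spin":0,"claw":-1},{"dp":[0,0,0],"spin":0,"claw":-1},{"dp":[0,0,0],"spin":0,"claw":-1}]'
cat > m.py <<'E'
from station import bot, vision
from h import *; import pickle,sys
s=bot.read_state(); print(s['t'],s['tcp_pos'],s['tcp_rot'],s['force'])
f=vision.grab_frame("wrist"); pickle.dump(f,open("w3.pkl","wb")); cv2.imwrite("pics/%s.png"%sys.argv[1],f["pixels"][:,:,::-1])
W=cloud(f); R=W[:470].reshape(-1,3)
q=R[(R[:,2]>88)&(R[:,2]<100)&(R[:,0]>480)&(R[:,0]<650)]
for x0 in range(530,620,8):
    r=q[abs(q[:,0]-x0)<4]; a=r[(r[:,1]>235)&(r[:,1]<300),1]; b=r[(r[:,1]>140)&(r[:,1]<215),1]
    print(x0,[(np.percentile(v,[2,98]).round(1).tolist(),len(v)) for v in(a,b) if len(v)>5])
k=R[(R[:,2]>88)&(R[:,1]<90)&(R[:,1]>-20)&(R[:,0]>520)&(R[:,0]<630)]
if len(k): print("knob",np.percentile(k,[2,50,98],axis=0).round(1).tolist())
# sink underside end in hand
E
python3 m.py w3
```

```text
t: 5.3
tcp_pos: [529.6, 217.9, 268.4]
tcp_rot: [0.0, 0.999, -0.038, 0.001]
force: [1.3, 0.2, -3.6]
finger_gap: 36.0
finger_force: 25.0
5.3 [529.55476858 217.91176525 268.38976709] [ 9.84741221e-06  9.99281212e-01 -3.79013532e-02  7.38999577e-04] [ 1.32050954  0.17319828 -3.61679688]
530 [([264.8, 277.7], 18), ([157.6, 171.0], 151)]
538 [([262.9, 283.1], 233), ([156.4, 187.6], 287)]
546 [([250.6, 282.6], 371), ([156.9, 187.6], 392)]
554 [([250.2, 282.2], 401), ([155.3, 187.1], 404)]
562 [([249.5, 281.3], 410), ([141.0, 186.3], 562)]
570 [([249.0, 280.8], 420), ([141.3, 185.5], 556)]
578 [([248.5, 280.6], 430), ([154.3, 185.2], 425)]
586 [([247.8, 279.8], 443), ([153.2, 184.7], 442)]
594 [([247.5, 279.0], 440), ([153.2, 184.2], 447)]
602 [([246.7, 278.9], 465), ([152.1, 183.5], 456)]
610 [([246.2, 278.3], 473), ([153.7, 183.2], 155)]
618 [([251.4, 278.0], 75)]
knob [[555.4, -8.1, 92.8], [595.1, 48.5, 114.9], [609.3, 87.3, 119.1]]
```

View pics/w3.png

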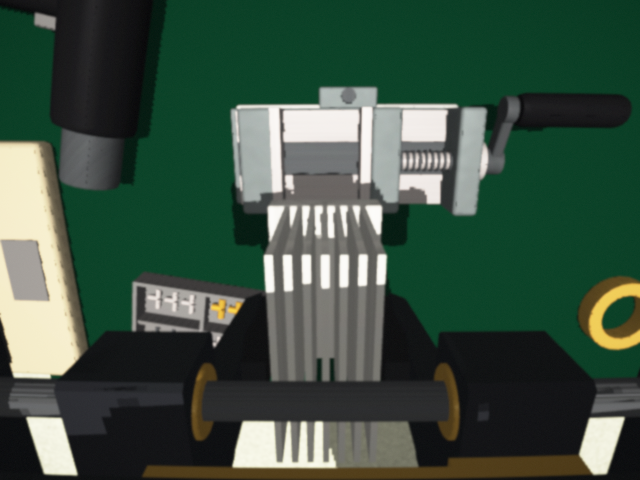

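The gap is now clear: fixed face near column 277 and moving face near column 365, about 62.5 mm apart. Now I align and lower the sink.

```bash
python3 -m jog '[{"dp":[0.43,-0.025,0],"spin":-0.015,"claw":-1},{"dp":[0.43,-0.025,0],"spin":0,"claw":-1},{"dp":[0,0,0],"spin":0,"claw":-1},{"dp":[0,0,0.6],"spin":0,"claw":-1},{"dp":[0,0,0.7],"spin":0,"claw":-1},{"dp":[0,0,0.5],"spin":0,"claw":-1},{"dp":[0,0,0],"spin":0,"claw":-1},{"dp":[0,0,0],"spin":0,"claw":-1}]'
```

```text
t: 6.15
tcp_pos: [573.0, 217.6, 178.0]
tcp_rot: [0.0, 0.999, -0.034, -0.0]
force: [1.0, -0.4, -3.0]
finger_gap: 35.7
finger_force: 25.0
```

```bash
python3 -m jog '[{"dp":[0,0,0.4],"spin":0,"claw":-1},{"dp":[0,0,0.4],"spin":0,"claw":-1},{"dp":[0,0,0.3],"spin":0,"claw":-1},{"dp":[0,0,0.15],"spin":0,"claw":-1},{"dp":[0,0,0],"spin":0,"claw":-1},{"dp":[0,0,0],"spin":0,"claw":-1}]'
python3 -m jog '[{"dp":[0,0,0.03],"spin":0,"claw":-1},{"dp":[0,0,0.03],"spin":0,"claw":-1},{"dp":[0,0,0],"spin":0,"claw":-1}]'
```

```text
t: 6.75
tcp_pos: [573.4, 218.1, 116.3]
tcp_rot: [-0.0, 0.999, -0.034, 0.001]
force: [-1.0, -0.8, -2.9]
finger_gap: 35.8
finger_force: 25.0
t: 7.05
tcp_pos: [572.7, 218.0, 112.4]
tcp_rot: [-0.0, 0.999, -0.034, 0.0]
force: [-0.0, 0.3, -3.9]
finger_gap: 35.3
finger_force: 25.0
```

```bash
python3 -m jog '[{"dp":[0,0,0.02],"spin":0,"claw":-1},{"dp":[0,0,0.02],"spin":0,"claw":-1},{"dp":[0,0,0],"spin":0,"claw":-1}]'
python3 -m jog '[{"dp":[0,0,0.02],"spin":0,"claw":-1},{"dp":[0,0,0],"spin":0,"claw":-1}]'
```

```text
t: 7.35
tcp_pos: [572.7, 218.0, 110.2]
tcp_rot: [-0.0, 0.999, -0.034, 0.0]
force: [0.6, -0.8, -2.5]
finger_gap: 36.1
finger_force: 25.0
t: 7.55
tcp_pos: [572.9, 218.0, 110.0]
tcp_rot: [0.0, 0.999, -0.034, 0.0]
force: [-2.4, -0.1, 3.2]
finger_gap: 36.0
finger_force: 25.0
```

It has touched down at the predicted height, so I release and rise.

```bash
python3 -m jog '[{"dp":[0,0,0],"spin":0,"claw":0.3},{"dp":[0,0,0],"spin":0,"claw":0.3},{"dp":[0,0,0],"spin":0,"claw":0.3},{"dp":[0,0,-0.4],"spin":0,"claw":0.3},{"dp":[0,0,-0.8],"spin":0,"claw":0.3},{"dp":[0,0,-0.8],"spin":0,"claw":0.3},{"dp":[0,0,-0.8],"spin":0,"claw":0.3},{"dp":[0,0,-0.6],"spin":0,"claw":0.3}]'
python3 -m jog '[{"dp":[-0.6,0.5,0],"spin":0,"claw":-0.2},{"dp":[-0.3,0.8,0],"spin":0,"claw":-0.2},{"dp":[0,0.7,0],"spin":0,"claw":-0.2},{"dp":[0,0.7,0],"spin":0,"claw":-0.2},{"dp":[0,0,0],"spin":0,"claw":-0.2},{"dp":[0,0,0],"spin":0,"claw":-0.2}]'
python3 m.py w4
```

```text
t: 8.35
tcp_pos: [573.3, 218.1, 282.3]
tcp_rot: [-0.0, 0.999, -0.034, 0.002]
force: [0.5, -0.1, -0.5]
finger_gap: 57.3
finger_force: 0.0
t: 8.95
tcp_pos: [518.8, 85.9, 279.4]
tcp_rot: [-0.0, 0.999, -0.035, 0.0]
force: [0.7, 0.1, 0.7]
finger_gap: 35.5
finger_force: 0.0
8.95 [518.79844757  85.92848784 279.40456076] [-2.19121922e-04  9.99396808e-01 -3.47261536e-02  2.56180661e-04] [0.70468205 0.12877407 0.6749501 ]
530 [([266.2, 281.1], 30), ([156.2, 202.2], 377)]
538 [([265.5, 283.0], 182), ([155.6, 201.9], 422)]
546 [([265.2, 282.6], 191), ([155.1, 201.5], 435)]
554 [([264.8, 282.1], 196), ([154.3, 201.0], 444)]
562 [([263.5, 281.4], 202), ([140.9, 200.4], 585)]
570 [([263.1, 280.8], 198), ([141.5, 199.2], 579)]
578 [([262.6, 280.2], 203), ([153.1, 198.9], 471)]
586 [([262.6, 279.8], 209), ([152.5, 198.3], 479)]
594 [([262.1, 279.3], 211), ([152.0, 197.9], 478)]
602 [([261.2, 278.3], 215), ([151.5, 197.6], 486)]
610 [([260.7, 277.7], 217), ([152.4, 197.3], 174)]
618 [([261.7, 277.8], 56)]
knob [[523.8, 4.8, 104.0], [542.7, 53.7, 360.6], [604.3, 87.1, 369.7]]
```

View pics/w4.png

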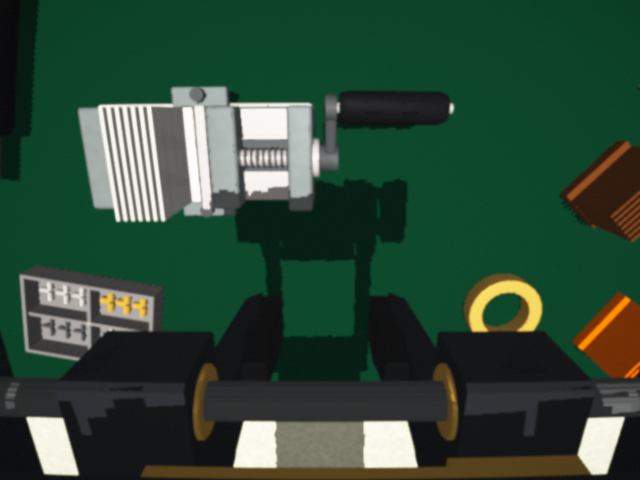

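The sink stands upright between the jaws (columns 98–185). The knob is free at (395,107) and the hub is at (322,157). Now to measure the knob and axis.

```bash
python3 - <<'E'
import pickle; from h import *
f=pickle.load(open("w3.pkl","rb")); W=cloud(f); g=f["pixels"]
k=W[86:130,335:460].reshape(-1,3); k=k[(k[:,2]>85)&(k[:,2]<135)]
print(len(k),np.percentile(k,[1,50,99],axis=0).round(1).tolist())
for y0 in range(-12,80,8):
    r=k[abs(k[:,1]-y0)<4]
    if len(r)>10:
        A=np.c_[2*r[:,0],2*r[:,2],np.ones(len(r))]; s=np.linalg.lstsq(A,(r[:,0]**2+r[:,2]**2),rcond=None)[0]
        print(y0,len(r),np.percentile(r[:,0],[2,98]).round(1),"ztop",np.percentile(r[:,2],98).round(1),"circ",s[:2].round(1),np.sqrt(s[2]+s[0]**2+s[1]**2).round(1))
s=W[140:175,240:287].reshape(-1,3); s=s[s[:,2]>80]
for y0 in range(118,146,7):
    r=s[abs(s[:,1]-y0)<3.5]; print("screw",y0,np.percentile(r[:,0],[3,97]).round(1),np.percentile(r[:,2],97).round(1))
h=W[140:175,313:335].reshape(-1,3); h=h[h[:,2]>60]; print("hub",np.percentile(h,[2,50,98],axis=0).round(1).tolist())
b=W[100:215,288:316].reshape(-1,3); b=b[b[:,2]>98]; print("bracket",np.percentile(b,[1,50,99],axis=0).round(1).tolist(),cv2.minAreaRect(b[:,:2].astype(np.float32)))
E
```

```text
3739 [[583.9, -12.7, 107.0], [596.8, 30.2, 116.1], [610.0, 71.5, 119.2]]
-12 175 [584.7 604.2] ztop 117.9 circ [594.5 110.8] 7.0
-4 347 [582.9 605.9] ztop 119.2 circ [594.8 106.8] 11.4
4 354 [583.4 606.4] ztop 118.8 circ [595.2 106.6] 11.6
12 351 [583.8 606.9] ztop 118.7 circ [595.7 106.5] 11.7
20 353 [584.4 607.4] ztop 119.0 circ [596.3 106.7] 11.6
28 363 [585.  608.5] ztop 118.8 circ [597. 106.] 12.1
36 367 [585.5 609.2] ztop 118.8 circ [597.5 106.1] 12.1
44 370 [586.  609.6] ztop 119.3 circ [598.  106.4] 11.9
52 361 [586.5 610.1] ztop 119.1 circ [598.6 106.5] 11.8
60 368 [587.1 610.7] ztop 119.1 circ [599.1 106.3] 11.9
68 298 [588.1 610.2] ztop 117.9 circ [599.2 109.1] 8.4
76 22 [584.3 599.2] ztop 115.7 circ [594.8 106.6] 7.9
screw 118 [556.2 570.5] 93.8
screw 125 [556.4 571.1] 93.7
screw 132 [557.  571.4] 93.7
screw 139 [557.5 572.3] 94.1
hub [[549.7, 74.6, 86.3], [563.0, 83.5, 96.2], [575.5, 92.0, 101.7]]
bracket [[521.9, 90.2, 99.6], [564.1, 101.3, 103.8], [603.2, 113.1, 105.7]] ((561.9476928710938, 100.9947509765625), (21.763671875, 83.78587341308594), 85.24879455566406)
```

```bash
python3 -m jog '[{"dp":[0.547,0.406,0],"spin":0,"claw":0.1},{"dp":[0.547,0.406,0],"spin":0,"claw":0.1},{"dp":[0.547,0.406,0],"spin":0,"claw":0.1},{"dp":[0,0,0.2],"spin":-0.273,"claw":0.1},{"dp":[0,0,0.2],"spin":-0.273,"claw":0.1},{"dp":[0,0,0.2],"spin":-0.273,"claw":0.1},{"dp":[0,0,0.2],"spin":-0.273,"claw":0.1},{"dp":[0,0,0.2],"spin":-0.273,"claw":0.1}]' 40
python3 -m jog '[{"dp":[0,0,0.2],"spin":-0.273,"claw":0.1},{"dp":[0,0,0.2],"spin":-0.273,"claw":0.1},{"dp":[0,0,0.2],"spin":-0.273,"claw":0.1},{"dp":[0,0,0.2],"spin":-0.273,"claw":0.1},{"dp":[0,0,0.2],"spin":-0.273,"claw":0.1},{"dp":[0,0,0.2],"spin":-0.273,"claw":0.1},{"dp":[0,0,0],"spin":0,"claw":0.1},{"dp":[0,0,0],"spin":0,"claw":0.1}]'
python3 -c "
from station import bot
s=bot.read_state();print(s['tcp_pos'],s['tcp_rot'],s['joints'],s['force'])"
```

```text
t: 9.8
tcp_pos: [596.6, 21.7, 228.5]
tcp_rot: [-0.0, 0.947, 0.322, -0.0]
force: [-0.0, 0.2, 0.8]
finger_gap: 48.6
finger_force: 0.0
t: 10.6
tcp_pos: [596.5, 21.2, 169.1]
tcp_rot: [-0.0, 0.731, 0.683, -0.0]
force: [-0.4, 0.5, -0.3]
finger_gap: 48.5
finger_force: 0.0
[596.4892044   21.17665471 169.07260661] [-2.77426897e-04  7.30871283e-01  6.82515262e-01 -8.82441071e-05] [-1.63287420e-01  2.97681259e-01  1.61223125e+00  2.10709743e-04
  1.23222743e+00 -9.49583838e-02] [-0.36238772  0.45005368 -0.3345097 ]
```

```bash
python3 -m jog '[{"dp":[0,0,0.5],"spin":0,"claw":0.1},{"dp":[0,0,0.6],"spin":0,"claw":0.1},{"dp":[0,0,0.4],"spin":0,"claw":0.1},{"dp":[0,0,0.14],"spin":0,"claw":0.1},{"dp":[0,0,0],"spin":0,"claw":0.1},{"dp":[0,0,0],"spin":0,"claw":-1},{"dp":[0,0,0],"spin":0,"claw":-1},{"dp":[0,0,0],"spin":0,"claw":-1}]' 40
python3 -m jog '[{"dp":[0,0,0],"spin":0,"claw":-1},{"dp":[0,0,0],"spin":0,"claw":-1}]'
```

```text
t: 11.4
tcp_pos: [597.3, 19.9, 88.5]
tcp_rot: [0.001, 0.73, 0.683, 0.001]
force: [-0.3, 1.0, 0.9]
finger_gap: 26.4
finger_force: 0.0
t: 11.6
tcp_pos: [597.4, 19.9, 88.4]
tcp_rot: [0.001, 0.73, 0.683, 0.001]
force: [1.4, 1.0, 4.2]
finger_gap: 23.7
finger_force: 39.7
```

```bash
cat > c.py <<'E'
from station import bot
import numpy as np
s=bot.read_state(); y=-.067
ux=np.array([1,-.067]);ux/=np.hypot(*ux)
p=s['tcp_pos']; r=p[:2]-np.array([556.6,19.9]); a=r@ux; b=p[2]+17.8-84.9
th=np.arctan2(a,b); F=s['force']; fx=F[:2]@ux
print("t %.2f th %.1f r %.1f Ftan(resist) %.1f Frad(out) %.1f Fz %.1f gap %.1f"%(s['t'],np.degrees(th)%360,np.hypot(a,b),-(fx*np.cos(th)-F[2]*np.sin(th)),fx*np.sin(th)+F[2]*np.cos(th),F[2],s['finger_gap']))
E
python3 c.py; python3 - <<'E'
import numpy as np
for st,rng in((15,range(62,422,15)),):
    for a in rng:
        A,B=np.radians([a,a+st]); print(a,a+st,round(.9*(np.sin(B)-np.sin(A)),3),round(-.9*(np.cos(B)-np.cos(A)),3))
E
```

```text
t 11.60 th 62.4 r 45.9 Ftan(resist) 3.1 Frad(out) 3.1 Fz 4.2 gap 23.7
62 77 0.082 0.22
77 92 0.023 0.234
92 107 -0.039 0.232
107 122 -0.097 0.214
122 137 -0.149 0.181
137 152 -0.191 0.136
152 167 -0.22 0.082
167 182 -0.234 0.023
182 197 -0.232 -0.039
197 212 -0.214 -0.097
212 227 -0.181 -0.149
227 242 -0.136 -0.191
242 257 -0.082 -0.22
257 272 -0.023 -0.234
272 287 0.039 -0.232
287 302 0.097 -0.214
302 317 0.149 -0.181
317 332 0.191 -0.136
332 347 0.22 -0.082
347 362 0.234 -0.023
362 377 0.232 0.039
377 392 0.214 0.097
392 407 0.181 0.149
407 422 0.136 0.191
```

```bash
python3 -m jog '[{"dp":[0,0.082,0.22],"spin":0,"claw":-1},{"dp":[0,0.023,0.234],"spin":0,"claw":-1},{"dp":[0,-0.039,0.232],"spin":0,"claw":-1},{"dp":[0,-0.097,0.214],"spin":0,"claw":-1}]'; python3 c.py
python3 -m jog '[{"dp":[0,-0.149,0.181],"spin":0,"claw":-1},{"dp":[0,-0.191,0.136],"spin":0,"claw":-1},{"dp":[0,-0.22,0.082],"spin":0,"claw":-1},{"dp":[0,-0.234,0.023],"spin":0,"claw":-1}]'; python3 c.py
```

```text
t: 12.0
tcp_pos: [593.7, 20.3, 40.7]
tcp_rot: [-0.001, 0.73, 0.683, -0.001]
force: [-9.1, -0.3, 11.5]
finger_gap: 23.6
finger_force: 39.6
t 12.00 th 125.5 r 45.4 Ftan(resist) 4.1 Frad(out) -14.0 Fz 11.5 gap 23.6
t: 12.4
tcp_pos: [557.5, 22.7, 22.4]
tcp_rot: [0.002, 0.73, 0.683, 0.002]
force: [4.8, 3.2, 16.4]
finger_gap: 23.7
finger_force: 39.5
t 12.40 th 179.1 r 44.7 Ftan(resist) 4.8 Frad(out) -16.3 Fz 16.4 gap 23.7
```

```bash
python3 -m jog '[{"dp":[0,-0.232,-0.06],"spin":0,"claw":-1},{"dp":[0,-0.214,-0.107],"spin":0,"claw":-1},{"dp":[0,-0.181,-0.149],"spin":0,"claw":-1},{"dp":[0,-0.136,-0.191],"spin":0,"claw":-1}]'; python3 c.py
python3 -m jog '[{"dp":[0,-0.082,-0.22],"spin":0,"claw":-1},{"dp":[0,-0.023,-0.234],"spin":0,"claw":-1},{"dp":[0,0.039,-0.232],"spin":0,"claw":-1},{"dp":[0,0.097,-0.214],"spin":0,"claw":-1}]'; python3 c.py
python3 -m jog '[{"dp":[0,0.149,-0.181],"spin":0,"claw":-1},{"dp":[0,0.191,-0.136],"spin":0,"claw":-1},{"dp":[0,0.22,-0.082],"spin":0,"claw":-1},{"dp":[0,0.234,-0.023],"spin":0,"claw":-1}]'; python3 c.py
```

```text
t: 12.8
tcp_pos: [518.1, 25.5, 46.1]
tcp_rot: [0.001, 0.73, 0.683, 0.001]
force: [9.7, 1.8, -2.1]
finger_gap: 23.6
finger_force: 39.9
t 12.80 th 241.6 r 44.1 Ftan(resist) 6.4 Frad(out) -7.4 Fz -2.1 gap 23.6
t: 13.2
tcp_pos: [518.1, 25.5, 90.0]
tcp_rot: [-0.0, 0.73, 0.683, 0.0]
force: [9.1, 1.0, -12.8]
finger_gap: 23.7
finger_force: 40.0
t 13.20 th 300.6 r 45.0 Ftan(resist) 6.5 Frad(out) -14.3 Fz -12.8 gap 23.7
t: 13.6
tcp_pos: [557.7, 22.7, 112.8]
tcp_rot: [-0.001, 0.73, 0.684, -0.001]
force: [-4.7, 1.0, -0.9]
finger_gap: 23.6
finger_force: 39.8
t 13.60 th 1.1 r 45.7 Ftan(resist) 4.7 Frad(out) -1.0 Fz -0.9 gap 23.6
```

```bash
python3 -m jog '[{"dp":[0,0.232,0.039],"spin":0,"claw":-1},{"dp":[0,0.214,0.097],"spin":0,"claw":-1},{"dp":[0,0.181,0.149],"spin":0,"claw":-1},{"dp":[0,0.136,0.191],"spin":0,"claw":-1}]'; python3 c.py
python3 -m jog '[{"dp":[0,0,0],"spin":0,"claw":-1}]' >/dev/null; python3 c.py
python3 - <<'E'
import numpy as np
for a in range(62,242,10):
        A,B=np.radians([a,a+10]); print(a,a+10,round(.9*(np.sin(B)-np.sin(A)),3),round(-.9*(np.cos(B)-np.cos(A)),3))
E
```

```text
t: 14.0
tcp_pos: [597.5, 19.9, 88.3]
tcp_rot: [0.0, 0.73, 0.683, 0.0]
force: [-3.3, 0.9, 2.6]
finger_gap: 23.5
finger_force: 39.8
t 14.00 th 62.5 r 46.0 Ftan(resist) 3.9 Frad(out) -1.8 Fz 2.6 gap 23.5
t 14.10 th 63.8 r 45.9 Ftan(resist) -6.2 Frad(out) 3.6 Fz -4.0 gap 23.8
62 72 0.061 0.144
72 82 0.035 0.153
82 92 0.008 0.157
92 102 -0.019 0.156
102 112 -0.046 0.15
112 122 -0.071 0.14
122 132 -0.094 0.125
132 142 -0.115 0.107
142 152 -0.132 0.085
152 162 -0.144 0.061
162 172 -0.153 0.035
172 182 -0.157 0.008
182 192 -0.156 -0.019
192 202 -0.15 -0.046
202 212 -0.14 -0.071
212 222 -0.125 -0.094
222 232 -0.107 -0.115
232 242 -0.085 -0.132
```

```bash
python3 -m jog '[{"dp":[0,0.061,0.144],"spin":0,"claw":-1}]'>/dev/null; python3 c.py;python3 -m jog '[{"dp":[0,0.035,0.153],"spin":0,"claw":-1}]'>/dev/null; python3 c.py
```

```text
t 14.20 th 71.5 r 45.9 Ftan(resist) 3.6 Frad(out) 0.1 Fz 3.5 gap 23.6
t 14.30 th 81.5 r 45.8 Ftan(resist) 3.6 Frad(out) 0.8 Fz 3.7 gap 23.3
```

```bash
python3 -m jog '[{"dp":[0,0.008,0.157],"spin":0,"claw":-1}]'>/dev/null; python3 c.py;python3 -m jog '[{"dp":[0,-0.019,0.156],"spin":0,"claw":-1}]'>/dev/null; python3 c.py
```

```text
t 14.40 th 91.5 r 45.7 Ftan(resist) 2.9 Frad(out) 1.8 Fz 2.9 gap 23.5
t 14.50 th 101.6 r 45.5 Ftan(resist) 4.1 Frad(out) 1.1 Fz 3.8 gap 23.6
```

```bash
python3 -m jog '[{"dp":[0,-0.046,0.15],"spin":0,"claw":-1}]'>/dev/null; python3 c.py;python3 -m jog '[{"dp":[0,-0.071,0.14],"spin":0,"claw":-1}]'>/dev/null; python3 c.py
```

```text
t 14.60 th 111.6 r 45.4 Ftan(resist) 4.5 Frad(out) 1.2 Fz 3.7 gap 23.7
t 14.70 th 121.8 r 45.2 Ftan(resist) 4.4 Frad(out) 1.4 Fz 3.0 gap 23.4
```

```bash
python3 -m jog '[{"dp":[0,-0.094,0.125],"spin":0,"claw":-1}]'>/dev/null; python3 c.py;python3 -m jog '[{"dp":[0,-0.115,0.107],"spin":0,"claw":-1}]'>/dev/null; python3 c.py
```

```text
t 14.80 th 131.5 r 45.1 Ftan(resist) 7.4 Frad(out) -1.1 Fz 6.2 gap 23.6
t 14.90 th 140.2 r 45.0 Ftan(resist) 10.1 Frad(out) -3.0 Fz 8.8 gap 23.9
```

```bash
for i in 1 2; do python3 -m jog '[{"dp":[0,0,0],"spin":0,"claw":-1}]'>/dev/null; python3 c.py; done; python3 -m jog '[{"dp":[0,-0.064,0.045],"spin":0,"claw":-1}]'>/dev/null; python3 c.py; for i in 1 2 3; do python3 -m jog '[{"dp":[0,0,0],"spin":0,"claw":-1}]'>/dev/null; python3 c.py; done
```

```text
t 15.00 th 141.8 r 44.8 Ftan(resist) 3.9 Frad(out) 3.7 Fz -0.5 gap 23.4
t 15.10 th 141.7 r 44.9 Ftan(resist) 5.0 Frad(out) 3.8 Fz 0.1 gap 23.4
t 15.20 th 143.5 r 44.9 Ftan(resist) 11.5 Frad(out) 0.9 Fz 6.1 gap 23.6
t 15.30 th 144.0 r 44.9 Ftan(resist) 7.9 Frad(out) 3.2 Fz 2.1 gap 23.5
t 15.40 th 144.0 r 44.9 Ftan(resist) 7.6 Frad(out) 3.3 Fz 1.8 gap 23.8
t 15.50 th 144.0 r 44.9 Ftan(resist) 8.2 Frad(out) 2.9 Fz 2.5 gap 23.5
```

Moving force is 11.5 N and stopped force about 8 N, which is a firm grip. Now I release and back away straight up.

```bash
python3 -m jog '[{"dp":[0,0,0],"spin":0,"claw":0.1},{"dp":[0,0,0],"spin":0,"claw":0.1},{"dp":[0,0,0],"spin":0,"claw":0.1},{"dp":[0,0,0],"spin":0,"claw":0.1},{"dp":[0,0,-0.3],"spin":0,"claw":0.1},{"dp":[0,0,-0.6],"spin":0,"claw":0.1},{"dp":[0,0,-0.8],"spin":0,"claw":0.1},{"dp":[0,0,-0.8],"spin":0,"claw":0.1}]'
python3 -m jog '[{"dp":[0,0,-0.8],"spin":0,"claw":0.1},{"dp":[-0.8,0,-0.8],"spin":0,"claw":0.1},{"dp":[-0.8,0,-0.5],"spin":0,"claw":0.1},{"dp":[-0.8,0,0],"spin":0,"claw":0.1},{"dp":[0,0,0],"spin":0,"claw":0.1},{"dp":[0,0,0],"spin":0,"claw":0.1}]'
python3 - <<'E'
from station import vision
from h import *
a=vision.grab_frame("scene"); b=vision.grab_frame("top")
A=cv2.resize(a["pixels"][170:290,310:460],(500,400),interpolation=cv2.INTER_CUBIC)
B=cv2.resize(b["pixels"][195:285,190:300],(290,237)); C=np.zeros((400,290,3),np.uint8); C[:237]=B
cv2.imwrite("pics/end.png",np.hstack([A,C])[:,:,::-1])
W=cloud(b)[205:280,200:330].reshape(-1,3); t=W[(W[:,2]>135)&(W[:,2]<155)&(W[:,0]<640)&(W[:,1]>150)]
print(np.median(t,0),cv2.minAreaRect(t[:,:2].astype(np.float32)))
E
```

```text
t: 16.3
tcp_pos: [580.5, 21.1, 156.7]
tcp_rot: [-0.0, 0.73, 0.683, -0.0]
force: [0.7, -0.0, -0.3]
finger_gap: 48.7
finger_force: 0.0
t: 16.9
tcp_pos: [573.1, -94.6, 255.8]
tcp_rot: [-0.0, 0.731, 0.683, 0.0]
force: [0.3, 1.2, 0.2]
finger_gap: 48.3
finger_force: 0.0
[570.89470118 225.10580074 143.41679321] ((570.639892578125, 225.78353881835938), (38.20751953125, 80.43278503417969), 86.40229034423828)
```

View pics/end.png

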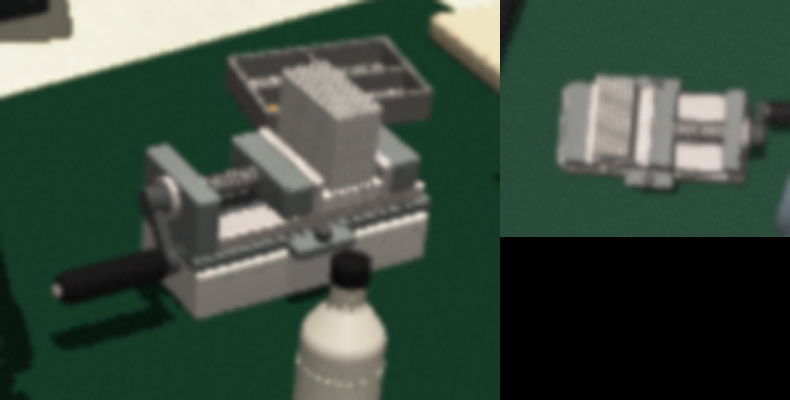

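The picture shows the sink upright at about (330,125), clamped between both jaws and centred (x about 571, top at 143 mm). The knob is low at (110,275) and the gripper is clear.

```bash
python3 -c "
from station import sign_off; print(sign_off())"
```

```text
the job is handed in; nothing more can be done
None
```

The tall heat sink is standing fins up on the vise bed, about the middle of the jaws' width, and is gripped firmly: the crank took about 11.5 N moving and 8 N stopped, against about 4.5 N when free. The gripper has let go and is clear, and I handed the job in at about 17 s.

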